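Move the dipping basket to the other fold-away hook

ROBOT

A 6-joint arm with a two-finger parallel gripper is mounted at the origin on a cart in front of the work surface, level with it; the furniture and walls round the work are solid. World frame = base frame: x ahead of the robot, y to its left, z up, the work surface at z = 0. Lengths are in mm, angles in rad, forces in N, time in s.
With the tool pointing down it reaches from about 350 to 875 mm from the base axis. Payload 4.2 kg.
Tool frame: the origin (TCP) lies midway between the tips of the shut fingers; the grasp point (between the pads) lies 19 mm behind it (arm.grasp_offset is the distance from the TCP to the grasp point, in mm); z points along the fingers, y is the direction in which the jaws open and shut (so a half turn about z gives the same grasp; the last joint's range is limited). The gripper opens to 85 mm and grips with 20 to 120 N. Pads are 22 mm wide; open, the fingers measure 114 mm over their backs; the gripper's body (76 mm by 85 mm) begins 54 mm behind the grasp point. The pads swing forward as they close: fully open they stand 13 mm farther back than shut.
Start: joints at [1.376, 0.385, 0.008, 0, -1.194, -0.259], TCP at [273.956, 561.736, 231.312] pointing down, gripper open.
Joint ranges: [-3.14, 3.14], [-1.21, 2.06], [-1.07, 1.41], [-3.16, 2.05], [-2.99, -0.16], [-3.1, 3.1]. Speed limits (rad/s): [2.79, 2.79, 3.14, 3.14, 3.14, 3.14].

INTERFACE

Orientations are given as a unit quaternion [x, y, z, w].
In Python, from bench import arm gives the robot as it stands.
- The arm moves only by the tool move_arm, never from a script. Its argument "moves" is a list of rows, each an object with "gripper": the gripper's target within -1 to 1 (fully open at 1, half-way at 0, shut at -1); "xyz": the shift along the tool's x, y, z in cm, a list of three; "angular": the turn, a rotation vector about the tool's x, y, z in rad, a list of three. In form: [{"gripper": gripper, "xyz": [dx, dy, dz], "angular": [wx, wy, wz]}, ...]. A call has 1 to 10 rows; each row is the pose to reach, as a shift and turn from the pose commanded when the call began, along the tool's axes at that moment; what a row does not reach only later rows make up. A row lasts 1/8 s, in which the tool goes at most 62.5 mm and 10.7 degrees, less where a joint would pass 70% of its speed; a pose out of reach is approached as far as the arm can. A call with a gripper value outside its range is refused whole. The fingers move at their own pace and stop on an object; the grip force is fixed at half the most. Time passes only in rows, so rows that repeat a pose let the fingers close. It gives the time, the measured TCP pose, the force and the opening at its end, in the units of the state.
- arm.read_state(): the state, without advancing time (a new reading comes with each control period).
- arm.get_image(name): name is "side" or "top" or "wrist"; returns (picture, depth): 384x512x3 uint8, blue, green, red; 384x512 float32, mm along the optical axis (not along the pixel's ray), 0 where there is no reading.
- arm.get_calibration(name): a dict with "camera_matrix" (3x3 intrinsics, pixels), "k1" (the pictures are not rectified: a ray, as slopes to the right and down, at radius r is drawn at 1 + k1 r^2 times it, then the intrinsics apply), "R" (3x3) and "t" (3): a world point X has camera coordinates R X + t. Camera axes: x right, y down, z forward; pixel columns grow to the right and rows downward; lengths in mm; the calibration is good to about 2 mm. A picture is of the moment at which its call begins: read the wrist's pose just before it. get_calibration takes no time and is no camera call; for the wrist camera it gives the pose at the moment of the call.
- arm.job_done(): hands the job in, once; it reports no verdict.
The state is a dict: "clock": time; "joints": joint angles; "joint_vel": joint speeds; "joint_efforts": joint torques, N m; "position": TCP position; "ee_rot": TCP orientation; "contact_force": force on the tool from outside, world axes, zero at the start; "wrist_torque": the same for the moment, N m; "gripper_width": finger opening in mm.
Only numpy, scipy, OpenCV 4.12 (cv2) and the standard library are available. Lean on these libraries where they do the work, as an engineer would, in place of code of your own. Each camera call takes 0.05 s, during which the arm holds its last target. There are 200 camera calls.

TASK

Two hook stands are on the bench: a dipping basket hangs on the unfolded hook of one, the other stand's hook is folded away. Swing the folded hook out and press it firmly, but not hard, against its stop screw; then move the basket over so that it hangs freely on that hook, behind the upturned tip. Finally fold the emptied hook back against its plate and press it firmly, but not hard, onto its rubber pad; do not drop the basket or push the glassware and cork about.

Things in the scene. Friction and masses are not known exactly. Their poses are not given: they have to be found in the camera images.
- stand_a: Stand with the unfolded hook on which the basket hangs at first. Dark base 110 x 110 x 12 mm, aluminium post 236 mm high, steel backplate towards the robot (z 171 to 233 mm). Origin on the bench below the hook's hinge axis; x points into the plate, away from the robot, y left, z up. Plate face at x = +22 mm, y = -31 to +43 mm.
- stand_b: Stand with the folded hook, same make, size and axes as stand_a. Which of the two stands is on the left varies.
- hook_a: Hook of stand_a, unfolded at first: round steel arm 8 mm thick, swinging level about a vertical pin. Origin on the hinge axis at the arm's centre line, 200 mm up; z up. The arm runs along its own -y for 85 mm to a tip turned up 18 mm above the centre line. A 36 mm stop lug runs along its own -x. Stiff hinge (0.25 N m, so 3.5 N at 70 mm from the pin): it stays where left.
- hook_b: Hook of stand_b, built like hook_a. Folded, its axes match the stand's: the arm lies along the plate to the right, its outer 50 mm past the plate's edge with free space behind. It starts 0.03 to 0.25 rad off that and unfolds clockwise (seen from above) by about 1.57 rad, till the arm points towards the robot and the lug meets the stop screw.
- stop_b: Stop screw of stand_b: 14 mm lock nut on the plate face, 28 mm left of the hinge; origin at its centre on the face. The screw's length varies and is not reported: it stops hook_b 1.43 to 1.71 rad from folded; feel for it. Seated: 15 N or more on the screw for 0.2 s; over 55 N is too hard. A square push 70 mm from the pin seats it at 10 N; 25 N is too hard; aim for 13 N.
- pad_a: Rubber pad of stand_a: 16 mm steel cup on the plate face, 24 mm right of the hinge; origin at its centre on the face. Wear varies and is not reported: the folding arm meets it within 0.09 rad either side of flat; feel for it. Seated: 15 N or more on the pad for 0.2 s; over 55 N is too hard. A square push 70 mm from the pin seats it at 9 N; 22 N is too hard; aim for 13 N.
- basket_grip (a point): Middle of the basket's upright grip tab: 8 mm thick (x), 16 mm wide (y), 50 mm high, free above, 34 mm above the eye's upper inner edge; 26 mm below this point the 44 mm wide shoulder of the eye's frame begins. x runs through the eye, y across, z up. Steel, 0.1 to 0.2 kg.
- basket_eye (a point): Middle of the upper inner edge of the basket's square eye, which rests on the hook arm (so it hangs 4 mm above the hook's centre line). The eye opens 28 mm wide (y) and 32 mm down from here, through a frame 8 mm thick (x). Axes as basket_grip.
- weighing_bottle: Bystander: small lidded weighing bottle, 36 mm wide, 44 mm high; origin under its middle.
- beaker: Bystander: small glass beaker, 51 mm wide, 60 mm high; origin under its middle.
- cork: Bystander: cork, 26 mm wide and high; origin under its middle.
- basket: The dipping basket, 178 mm high; origin and axes as basket_eye. Below the eye a wire bail and an open metal cup 51 mm wide, whose bottom is 122 mm below the origin.
Not all that is in view belongs to the job. What is shaped like the basket but green or red is not meant.

How it is judged:
By the outcome, as a careful person would: the job done as asked, in the order asked, and still so for the second after the job is handed in, with the robot touching nothing.
It also fails if it takes over 72 s, if anything falls off the work surface, if the arm or the gripper's body presses on something with over 40 N, if the wrist force passes 120 N, or if a joint passes its speed limit or range.

## Working session

There is one attempt and no reset: what is moved stays moved. The work goes in short steps, Python scripts to look and compute and a tool call to move; the robot and the scene stay as the last step left them, time stands still between calls to the robot, and variables do not carry over. Pictures are saved under pics/ and viewed, about 8 in all and at most 12, crops included, and the job is handed in when it is done.

Besides the shell and the picture viewer there is one more tool, called after "Call:" in YAML: its name, and indented under it one key for each argument. move_arm: Moves the arm, as the interface text tells. Its arguments: {"type":"object","properties":{"moves":{"type":"array","items":{"type":"object","properties":{"gripper":{"type":"number"},"xyz":{"type":"array","items":{"type":"number"}},"angular":{"type":"array","items":{"type":"number"}}}}}},"required":["moves"]}

```bash
ls; mkdir -p pics
cat > h.py <<'E'
import numpy as np,cv2
from scipy.spatial.transform import Rotation as Ro
from bench import arm
np.set_printoptions(suppress=True,precision=3)
def ray(c,u,v):
    K=np.array(c["camera_matrix"]);k=c["k1"];R=np.array(c["R"]);t=np.array(c["t"])
    d=np.array([(u-K[0,2])/K[0,0],(v-K[1,2])/K[1,1]]);s=d.copy()
    for _ in range(20): s=d/(1+k*(s@s))
    return -R.T@t, R.T@np.array([s[0],s[1],1.])
def onz(c,u,v,z):
    o,d=ray(c,u,v); return o+d*(z-o[2])/d[2]
def ond(c,u,v,dep):
    o,d=ray(c,u,v); return o+d*dep
def cloud(c,dep):
    K=np.array(c["camera_matrix"]);R=np.array(c["R"]);t=np.array(c["t"])
    h,w=dep.shape;v,u=np.mgrid[:h,:w]
    x=(u-K[0,2])/K[0,0];y=(v-K[1,2])/K[1,1];X,Y=x.copy(),y.copy()
    for _ in range(20):
        f=1+c["k1"]*(X*X+Y*Y);X=x/f;Y=y/f
    P=np.stack([X*dep,Y*dep,dep],-1)
    return (P-t)@R
def proj(c,P):
    K=np.array(c["camera_matrix"]);q=np.array(c["R"])@P+np.array(c["t"]);s=q[:2]/q[2]
    s=s*(1+c["k1"]*(s@s));return K[:2,:2]@s+K[:2,2]
def tool(dw):
    "world shift mm -> tool cm"
    s=arm.read_state();return Ro.from_quat(s["ee_rot"]).inv().apply(dw)/10
E
python3 - <<'E'
from h import *
s=arm.read_state()
for k in s: print(k,np.array(s[k]))
for n in("side","top","wrist"):
    c=arm.get_calibration(n);im,d=arm.get_image(n)
    np.savez("pics/%s0.npz"%n,im=im,d=d,**{k:np.array(v) for k,v in c.items()})
    print(n,c["camera_matrix"][0][0],c["k1"],-np.array(c["R"]).T@np.array(c["t"]),np.array(c["R"])[2])
    cv2.imwrite("pics/%s0.png"%n,im)
a=cv2.imread("pics/side0.png");b=cv2.imread("pics/top0.png")
cv2.imwrite("pics/both.png",np.vstack([a,b])[:, :])
cv2.imwrite("pics/sidetop.png",cv2.resize(np.hstack([a,b]),(800,300)))
E
```

```text
pics
clock 0.0
joints [ 1.376  0.386  0.007 -0.    -1.194 -0.259]
joint_vel [ 0.    -0.001  0.    -0.001 -0.     0.002]
joint_efforts [  0.    -39.229  18.841   4.186  -0.004   0.   ]
position [273.714 561.253 230.257]
ee_rot [ 0.974 -0.225 -0.     0.001]
contact_force [-0.052 -0.564  0.652]
wrist_torque [-0.006  0.011  0.043]
gripper_width 85.3817293953775
side 449.9652373533801 -0.16921198890486255 [ 472.751 -897.677  688.208] [ 0.038  0.885 -0.464]
top 406.5162459272061 0.033102248102760905 [ 327.892   80.798 1112.554] [ 0.163  0.008 -0.987]
wrist 278.364803086453 -0.05699451176434009 [337.82  530.126 372.225] [-0.252  0.119 -0.96 ]
```

View pics/side0.png

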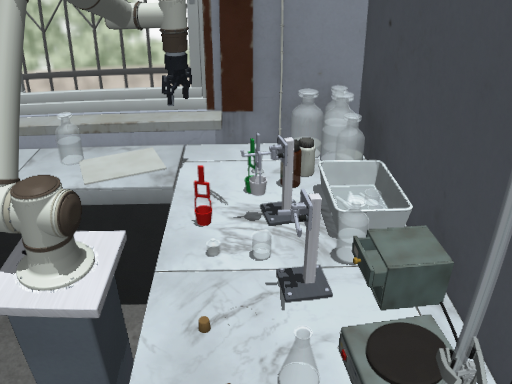

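View pics/top0.png

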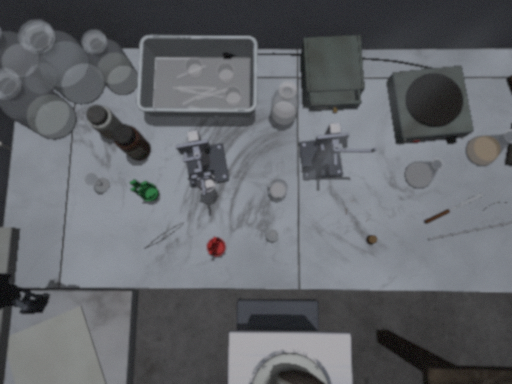

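Side view: near stand (post ~312,240) has its hook folded, so it is stand_b. The far stand (post ~287,175) holds the grey basket (258,180), so it is stand_a. Basket-like shapes: grey (258,180 side / 207,187 top), green (252,165 / 145,190), red (203,200 / 216,247). Only the grey one hangs on a hook, so it is the basket meant. I'll confirm this in an enlarged crop.

Run:
```python
from h import *
t=np.load("pics/top0.npz");s=np.load("pics/side0.npz")
a=cv2.resize(t["im"][115:215,165:235],None,fx=4,fy=4,interpolation=cv2.INTER_CUBIC)
b=cv2.resize(t["im"][115:215,300:380],None,fx=4,fy=4,interpolation=cv2.INTER_CUBIC)
c=cv2.resize(s["im"][125:225,235:315],None,fx=4,fy=4,interpolation=cv2.INTER_CUBIC)[:,:200]
c=cv2.resize(s["im"][130:210,240:300],None,fx=3,fy=5)[:,:180]
cv2.imwrite("pics/crop1.png",np.hstack([a,b,c])[:, :800])
P=cloud(t,t["d"]);im=t["im"]
m=(P[...,2]>150)&(P[...,2]<245)&(P[...,0]>300)&(P[...,0]<720)&(abs(P[...,1])<400)
n,l,st,ce=cv2.connectedComponentsWithStats(m.astype(np.uint8))
for i in range(1,n):
    if st[i,4]>15:
        q=P[l==i]; print(st[i],q.min(0),q.max(0),q.mean(0))
# base: dark with z ~12
for nm,(x0,x1,y0,y1) in dict(a=(165,240,130,200),b=(292,360,125,190)).items():
    mm=np.zeros(m.shape,bool);mm[y0:y1,x0:x1]=1
    g=im.max(2)
    mm&=(abs(P[...,2]-12)<8)&(g<90)
    q=P[mm][:,:2].astype(np.float32); r=cv2.minAreaRect(q); print(nm,mm.sum(),r)
    # plate band
    for zl,zh in((225,240),(190,225)):
        k=np.zeros(m.shape,bool);k[y0-20:y1+10,x0:x1+20]=1;k&=(P[...,2]>zl)&(P[...,2]<zh)
        print(zl,np.c_[np.argwhere(k)[:,::-1],P[k]][:60].round(0).astype(int).tolist())
```

```text
[314 123  63  43 806] [ 549.643 -184.242  168.084] [639.052 -47.471 239.723] [601.207 -96.202 214.125]
[175 130  36  40 661] [539.158 197.528 171.785] [620.91  270.946 239.484] [584.283 231.763 216.562]
[191 172  23  23 206] [477.632 192.613 152.869] [529.919 237.488 244.672] [514.608 213.013 200.474]
[129 179  10   8  48] [506.585 370.458 151.594] [519.531 386.408 179.751] [512.217 377.473 169.43 ]
[207 241   6   8  34] [360.387 189.539 152.139] [375.671 199.779 180.891] [368.033 194.187 173.027]
a 739 ((594.5853271484375, 228.93728637695312), (109.02629852294922, 107.91580963134766), 11.781519889831543)
225 [[196, 130, 621, 224, 234], [190, 131, 618, 237, 237], [191, 131, 619, 235, 234], [192, 131, 619, 233, 233], [193, 131, 618, 231, 236], [194, 131, 619, 229, 233], [195, 131, 619, 227, 232], [196, 131, 618, 224, 235], [187, 132, 616, 244, 235], [188, 132, 616, 242, 234], [189, 132, 616, 240, 235], [190, 132, 616, 237, 235], [191, 132, 616, 235, 234], [192, 132, 615, 233, 236], [193, 132, 616, 230, 236], [194, 132, 616, 228, 236], [195, 132, 615, 226, 236], [196, 132, 615, 224, 23
[... 5436 characters left out ...]
 607, -90, 223], [336, 138, 607, -92, 224], [337, 138, 608, -95, 221], [338, 138, 608, -97, 221], [339, 138, 609, -100, 217], [340, 138, 610, -102, 216], [341, 138, 610, -105, 216], [342, 138, 610, -107, 215], [343, 138, 610, -109, 216], [344, 138, 610, -111, 216], [345, 138, 610, -114, 214], [346, 138, 610, -116, 214], [347, 138, 611, -119, 211], [316, 139, 607, -48, 215], [323, 139, 605, -62, 224], [325, 139, 605, -67, 222], [326, 139, 606, -70, 221], [327, 139, 606, -72, 220], [328, 139, 607, -75, 218], [329, 139, 605, -76, 222], [330, 139, 607, -79, 218], [331, 139, 607, -82, 217], [332, 139, 607, -84, 216], [333, 139, 607, -86, 217], [334, 139, 607, -88, 218], [335, 139, 607, -91, 217]]
```

View pics/crop1.png

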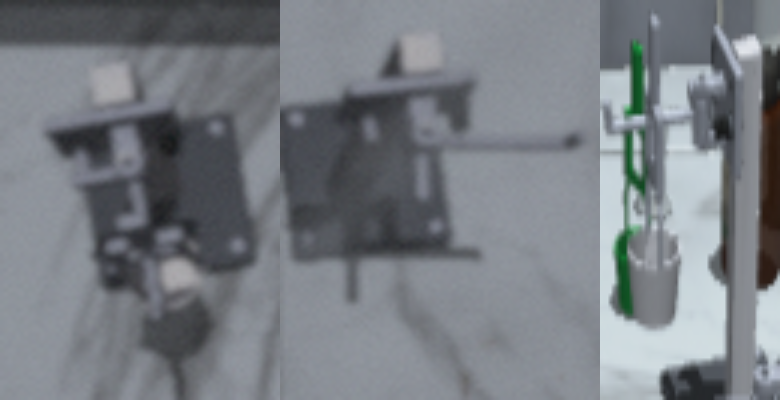

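Confirmed: the grey basket hangs on stand_a's hook, crop (155,275). Stand_b's arm is folded to the right, with its tip at crop (575,141). Next, numeric estimates of both hinges.

Run:
```python
from h import *
t=np.load("pics/top0.npz");P=cloud(t,t["d"])
def base(x0,x1,y0,y1):
    mm=np.zeros(P.shape[:2],bool);mm[y0:y1,x0:x1]=1
    return mm
# plate front faces: fit line using points z 175..228
for nm,psi,bx in(("a",11.8,(165,240,125,160)),("b",5.9,(300,352,120,155))):
    e=np.deg2rad(psi);ex=np.array([np.cos(e),np.sin(e)]);ey=np.array([-np.sin(e),np.cos(e)])
    k=base(*bx)&(P[...,2]>215)&(P[...,2]<232)
    q=P[k]; sx=q[:,:2]@ex; sy=q[:,:2]@ey
    print(nm,"y ext",np.percentile(sy,[0,1,50,99,100]))
    for lo in range(int(sy.min()),int(sy.max()),8):
        i=(sy>=lo)&(sy<lo+8)
        if i.sum()>2: print(lo, i.sum(), np.percentile(sx[i],[0,10,50,100]))
    k=base(bx[0],bx[1]+40,bx[2],bx[3]+60)&(P[...,2]>188)&(P[...,2]<222)
    print("arm pts",np.c_[np.argwhere(k)[:,::-1],P[k]].round(0).astype(int)[-70 if nm=="a" else -75:].tolist())
c={k:t[k] for k in("camera_matrix","k1","R","t")}
print("tipB",onz(c,373.5,150.2,216),"pinB",onz(c,336,147,212),"pinA",onz(c,197,152.5,212),"tipA",onz(c,204,189.5,216))
for n,u,v,z in(("bottle",271,236,44),("beaker",278,189,60),("cork",371,239,26)): print(n,onz(c,u,v,z))
```

```text
a y ext [ 72.585  73.534 104.977 144.911 145.625]
72 12 [619.991 620.996 622.797 628.268]
80 12 [619.748 620.96  622.606 629.841]
88 22 [621.723 622.347 626.179 652.516]
96 52 [593.721 597.816 611.734 633.432]
104 50 [592.339 596.803 611.611 634.063]
112 12 [622.395 622.534 622.814 632.76 ]
120 10 [622.439 622.462 622.849 628.52 ]
128 17 [622.124 622.357 623.472 630.314]
136 13 [620.309 621.001 623.139 628.968]
144 4 [622.591 622.714 625.439 629.492]
arm pts [[191, 178, 516, 236, 210], [192, 178, 516, 234, 210], [193, 178, 516, 231, 210], [194, 178, 516, 230, 207], [195, 178, 519, 229, 196], [200, 178, 517, 216, 204], [201, 178, 517, 214, 205], [202, 178, 517, 212, 203], [192, 179, 516, 235, 199], [193, 179, 516, 233, 198], [194, 179, 516, 231, 196], [195, 179, 517, 229, 195], [200, 179, 515, 217, 202], [201, 179, 515, 214, 204], [202, 179, 515, 212, 201], [200, 180, 513, 216, 203], [201, 180, 513, 214, 203], [202, 180, 512, 211, 205], [203, 180, 513, 210, 199], [200, 181, 511, 216, 202], [201, 181, 510, 214, 204], [202, 181, 510, 212, 204], [203, 181, 511, 210, 202], [200, 182, 509,
[... 3262 characters left out ...]
59, -92, 205], [336, 161, 558, -94, 207], [337, 161, 558, -96, 208], [334, 162, 556, -90, 205], [335, 162, 556, -92, 204], [336, 162, 557, -94, 203], [337, 162, 556, -96, 205], [334, 163, 554, -90, 204], [335, 163, 553, -91, 207], [336, 163, 554, -94, 204], [337, 163, 554, -97, 203], [334, 164, 552, -90, 204], [335, 164, 552, -92, 204], [336, 164, 551, -94, 205], [337, 164, 551, -96, 206], [334, 165, 550, -90, 200], [335, 165, 550, -92, 201], [336, 165, 550, -94, 203]]
tipB [ 581.332 -177.16   216.   ] pinB [589.644 -93.546 212.   ] pinA [574.837 223.811 212.   ] tipA [488.358 204.836 216.   ]
bottle [396.605  49.44   44.   ]
beaker [518.929  31.736  60.   ]
cork [ 392.11  -215.825   26.   ]
```

Call:
move_arm:
  moves:
    - {"gripper": -1, "xyz": [0, 0, -6], "angular": [0, 0, 0]}
    - {"gripper": -1, "xyz": [0, 0, -12], "angular": [0, 0, 0]}
    - {"gripper": -1, "xyz": [8, 10, -17], "angular": [0, 0, 0]}
    - {"gripper": -1, "xyz": [11, 15, -17], "angular": [0, 0, -0.1]}
    - {"gripper": -1, "xyz": [14, 20, -17], "angular": [0, 0, -0.2]}
    - {"gripper": -1, "xyz": [17, 25, -17], "angular": [0, 0, -0.3]}
    - {"gripper": -1, "xyz": [20, 30, -17], "angular": [0, 0, -0.35]}
    - {"gripper": -1, "xyz": [23, 35, -17], "angular": [0, 0, -0.35]}
    - {"gripper": -1, "xyz": [27, 40, -17], "angular": [0, 0, -0.35]}
    - {"gripper": -1, "xyz": [31, 45, -17], "angular": [0, 0, -0.35]}

```text
clock: 1.4
position: [344.4, 71.6, 401.4]
ee_rot: [0.999, -0.051, 0.001, -0.001]
contact_force: [0.7, 0.1, -0.1]
gripper_width: 0.1
```

Call:
move_arm:
  moves:
    - {"gripper": -1, "xyz": [6, 3, 0], "angular": [0, 0, -0.1]}
    - {"gripper": -1, "xyz": [12, 6, 0], "angular": [0, 0, -0.2]}
    - {"gripper": -1, "xyz": [18, 9, 2], "angular": [0, 0, -0.2]}
    - {"gripper": -1, "xyz": [23, 12, 5], "angular": [0, 0, -0.2]}
    - {"gripper": -1, "xyz": [27.5, 15.2, 8], "angular": [0, 0, -0.2]}
    - {"gripper": -1, "xyz": [27.5, 15.2, 8], "angular": [0, 0, -0.2]}
    - {"gripper": -1, "xyz": [27.5, 15.2, 8], "angular": [0, 0, -0.2]}

```text
clock: 2.28
position: [602.8, -106.7, 319.4]
ee_rot: [0.999, 0.047, -0.002, -0.0]
contact_force: [-0.6, 0.4, 0.9]
gripper_width: 0.0
```

Run:
```python
from h import *
s=arm.read_state();print(s["clock"],np.array(s["joints"]),np.array(s["position"]),np.array(s["ee_rot"]),np.array(s["contact_force"]))
c=arm.get_calibration("wrist");im,d=arm.get_image("wrist")
np.savez("pics/w1.npz",im=im,d=d,**{k:np.array(v) for k,v in c.items()})
cv2.imwrite("pics/w1.png",im)
e=np.deg2rad(5.9);ex=np.array([np.cos(e),np.sin(e),0]);ey=np.array([-np.sin(e),np.cos(e),0]);pin=np.array([585.4,-92,200])
for nm,P in dict(pin=pin+[0,0,16],plateL=pin+22*ex+43*ey+[0,0,33],plateR=pin+22*ex-31*ey+[0,0,33],tip=[581,-177,218]).items(): print(nm,proj(c,np.array(P)))
```

```text
2.275 [ 0.089  0.32   0.13  -0.    -1.384  1.577] [ 602.765 -106.69   319.406] [ 0.999  0.047 -0.002 -0.   ] [-0.65   0.444  0.877]
pin [233.22  210.042]
plateL [181.122 192.894]
plateR [267.681 192.098]
tip [322.645 222.987]
```

View pics/w1.png

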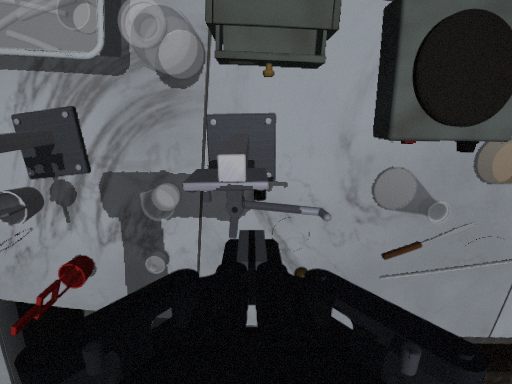

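The wrist view shows stand_b from above: plate edge from (184,183) to (268,183), pin near (235,195), arm tip at (326,214). My predictions land about 9 rows lower, so I'll check with the depth cloud.

```bash
cat >> h.py <<'E'
def stand(f,psi,roi,zr=(205,231)):
    t=np.load(f);P=cloud(t,t["d"]);x0,x1,y0,y1=roi;P=P[y0:y1,x0:x1].reshape(-1,3);P=P[np.isfinite(P).all(1)]
    e=np.deg2rad(psi);ex=np.array([np.cos(e),np.sin(e)]);ey=np.array([-ex[1],ex[0]])
    return P,P[:,:2]@ex,P[:,:2]@ey
E
python3 - <<'E'
from h import *
P,sx,sy=stand("pics/w1.npz",5.9,(170,345,145,245))
z=P[:,2]
k=(z>150)&(z<245)
print("zhist",np.histogram(z[k],bins=np.arange(150,246,5)))
k=(z>222)&(z<240);print("top y",np.percentile(sy[k],[0,2,98,100]),"x",np.percentile(sx[k],[0,2,50,98,100]),"post z",np.percentile(z[k],[50,95]))
for lo in range(-185,-105,8):
    i=k&(sy>=lo)&(sy<lo+8)
    if i.sum()>2: print(lo,i.sum(),np.percentile(sx[i],[0,5,50]),z[i].mean())
k=(z>192)&(z<222)&(P[:,1]<-125)
q=P[k]
for lo in range(-200,-125,6):
    i=(q[:,1]>=lo)&(q[:,1]<lo+6)
    if i.sum()>2: print("arm",lo,i.sum(),q[i].mean(0),q[i].min(0)[0],q[i].max(0)[0])
E
```

```text
zhist (array([   0,    0,    1,    4,   34,   51,   66,   59,   78,  126,  917,
        211,  110,  501,  113,  119, 1135,  440,    0]), array([150, 155, 160, 165, 170, 175, 180, 185, 190, 195, 200, 205, 210,
       215, 220, 225, 230, 235, 240, 245]))
top y [-183.13  -180.422 -113.11  -110.157] x [594.008 596.653 604.46  628.185 628.43 ] post z [232.847 236.002]
-185 86 [594.835 596.937 601.838] 230.73863829782377
-177 105 [595.061 597.222 601.743] 230.8615234928896
-169 232 [597.067 598.291 609.851] 232.7994975759735
-161 366 [596.436 598.526 614.621] 234.21963372161557
-153 368 [596.095 598.408 613.993] 234.07466717467096
-145 243 [596.416 597.71  609.686] 233.35932159807348
-137 103 [596.676 596.84  601.185] 231.01201432682927
-129 100 [596.653 596.985 601.473] 230.88889868850634
-121 113 [594.008 594.837 600.695] 230.49320058569987
-113 33 [596.872 597.123 601.204] 230.9031679784341
arm -188 10 [ 586.727 -182.925  215.727] 583.5935217252282 589.1390197085188
arm -182 88 [ 587.604 -178.556  210.904] 582.8768504358633 590.2964158275531
arm -176 50 [ 586.979 -173.243  202.679] 582.3802639920368 590.4639500873268
arm -170 48 [ 587.029 -167.069  202.357] 582.5539169497986 590.2422952343402
arm -164 49 [ 587.33  -161.007  202.022] 582.7465266605461 590.1916493965861
arm -158 46 [ 587.119 -154.976  202.535] 582.2411295471666 590.2282895550919
arm -152 49 [ 587.434 -149.138  202.393] 583.3711341599899 590.607832344786
arm -146 52 [ 587.509 -142.946  202.201] 582.8983627439509 590.555014067388
arm -140 46 [ 587.259 -136.923  202.252] 583.0935733883081 590.6400698150914
arm -134 52 [ 587.732 -130.934  202.183] 582.7096802409761 590.6178287593594
arm -128 24 [ 587.373 -126.269  202.243] 583.3401163907017 590.6375674897141
```

Call:
move_arm:
  moves:
    - {"gripper": -1, "xyz": [0.7, 5.4, 2], "angular": [0, 0, 0]}
    - {"gripper": -1, "xyz": [0.7, 5.4, 6], "angular": [0, 0, 0]}
    - {"gripper": -1, "xyz": [0.7, 5.4, 10], "angular": [0, 0, 0]}
    - {"gripper": -1, "xyz": [0.7, 5.4, 13.3], "angular": [0, 0, 0]}
    - {"gripper": -1, "xyz": [0.7, 5.4, 13.3], "angular": [0, 0, 0]}

```text
clock: 2.95
position: [613.3, -157.9, 187.6]
ee_rot: [0.999, 0.049, -0.002, -0.0]
contact_force: [0.9, -0.3, 1.1]
gripper_width: 0.1
```

Call:
move_arm:
  moves:
    - {"gripper": -1, "xyz": [-0.9, 0.3, 0], "angular": [0, 0, 0]}
    - {"gripper": -1, "xyz": [-2.0, 0.4, 0], "angular": [0, 0, 0]}
    - {"gripper": -1, "xyz": [-3.0, 0.3, 0], "angular": [0, 0, 0]}
    - {"gripper": -1, "xyz": [-4.1, 0.1, 0], "angular": [0, 0, 0]}
    - {"gripper": -1, "xyz": [-5.1, -0.3, 0], "angular": [0, 0, 0]}
    - {"gripper": -1, "xyz": [-6.0, -0.9, 0], "angular": [0, 0, 0]}
    - {"gripper": -1, "xyz": [-6.9, -1.5, 0], "angular": [0, 0, 0]}
    - {"gripper": -1, "xyz": [-7.6, -2.3, 0], "angular": [0, 0, 0]}
    - {"gripper": -1, "xyz": [-8.0, -2.9, 0], "angular": [0, 0, 0]}
    - {"gripper": -1, "xyz": [-8.0, -2.9, 0], "angular": [0, 0, 0]}

```text
clock: 4.2
position: [531.1, -137.6, 187.7]
ee_rot: [0.999, 0.048, -0.001, -0.0]
contact_force: [1.5, -0.4, 1.2]
gripper_width: -0.1
```

Call:
move_arm:
  moves:
    - {"gripper": -1, "xyz": [-0.3, -0.5, 0], "angular": [0, 0, 0]}
    - {"gripper": -1, "xyz": [-0.55, -1.0, 0], "angular": [0, 0, 0]}
    - {"gripper": -1, "xyz": [-0.55, -1.0, 0], "angular": [0, 0, 0]}

```text
clock: 4.58
position: [525.4, -128.2, 187.9]
ee_rot: [0.999, 0.048, -0.001, -0.0]
contact_force: [2.6, -0.9, 1.3]
gripper_width: -0.2
```

Run:
```python
from h import *
s=arm.read_state();print(s["clock"],np.array(s["position"]),np.array(s["contact_force"]),np.array(s["wrist_torque"]))
c=arm.get_calibration("wrist");im,d=arm.get_image("wrist")
np.savez("pics/w2.npz",im=im,d=d,**{k:np.array(v) for k,v in c.items()})
a=cv2.resize(im[150:290,150:340],None,fx=3,fy=3);cv2.imwrite("pics/w2.png",a)
```

```text
4.575 [ 525.394 -128.248  187.872] [ 2.643 -0.934  1.315] [-0.457 -0.526 -0.042]
```

View pics/w2.png

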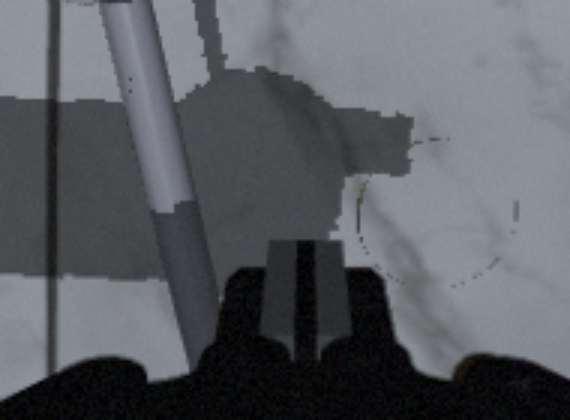

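Arm runs from crop (125,0) to (200,340) and the shut finger touches its right side at about (215,310). It is about 1.25 rad round, so I'll now feel for the stop in small steps.

Call:
move_arm:
  moves:
    - {"gripper": -1, "xyz": [-0.07, -0.4, 0], "angular": [0, 0, 0]}
    - {"gripper": -1, "xyz": [-0.07, -0.4, 0], "angular": [0, 0, 0]}

```text
clock: 4.88
position: [524.3, -124.6, 187.9]
ee_rot: [0.999, 0.048, -0.001, -0.0]
contact_force: [1.2, -1.9, 0.7]
gripper_width: -0.6
```

Call:
move_arm:
  moves:
    - {"gripper": -1, "xyz": [-0.05, -0.3, 0], "angular": [0, 0, 0]}
    - {"gripper": -1, "xyz": [-0.05, -0.3, 0], "angular": [0, 0, 0]}

```text
clock: 5.12
position: [523.6, -121.6, 187.9]
ee_rot: [0.999, 0.048, -0.001, -0.0]
contact_force: [0.1, -3.1, -0.1]
gripper_width: 0.1
```

Call:
move_arm:
  moves:
    - {"gripper": -1, "xyz": [-0.02, -0.3, 0], "angular": [0, 0, 0]}
    - {"gripper": -1, "xyz": [-0.02, -0.3, 0], "angular": [0, 0, 0]}

```text
clock: 5.38
position: [523.1, -119.6, 188.0]
ee_rot: [0.999, 0.048, -0.001, 0.001]
contact_force: [0.7, -7.0, 0.2]
gripper_width: 0.0
```

Call:
move_arm:
  moves:
    - {"gripper": -1, "xyz": [-0.01, -0.3, 0], "angular": [0, 0, 0]}
    - {"gripper": -1, "xyz": [-0.01, -0.3, 0], "angular": [0, 0, 0]}

```text
clock: 5.62
position: [522.9, -118.5, 188.2]
ee_rot: [0.999, 0.048, -0.001, 0.002]
contact_force: [2.4, -15.6, -2.0]
gripper_width: -0.2
```

Call:
move_arm:
  moves:
    - {"gripper": -1, "xyz": [0, -0.3, 0], "angular": [0, 0, 0]}
    - {"gripper": -1, "xyz": [0, -0.3, 0], "angular": [0, 0, 0]}

```text
clock: 5.88
position: [522.6, -117.4, 188.4]
ee_rot: [0.999, 0.048, -0.001, 0.004]
contact_force: [2.7, -22.2, -2.2]
gripper_width: 0.1
```

Seated: 15–22 N for over 0.25 s, and 22 N at ~65 mm is under the limit. I'll ease off, retreat and look at hook_b from above.

Call:
move_arm:
  moves:
    - {"gripper": -1, "xyz": [0, 0.3, 0], "angular": [0, 0, 0]}
    - {"gripper": -1, "xyz": [0, 0.3, 0], "angular": [0, 0, 0]}
    - {"gripper": -1, "xyz": [0, 3, 0], "angular": [0, 0, 0]}
    - {"gripper": -1, "xyz": [0, 3, -5], "angular": [0, 0, 0]}
    - {"gripper": -1, "xyz": [0, 2, -10], "angular": [0, 0, 0]}
    - {"gripper": -1, "xyz": [-2, -1, -14], "angular": [0, 0, 0]}
    - {"gripper": -1, "xyz": [-4, -2, -14], "angular": [0, 0, 0]}
    - {"gripper": -1, "xyz": [-4, -2, -14], "angular": [0, 0, 0]}

```text
clock: 6.88
position: [480.1, -95.5, 328.7]
ee_rot: [0.999, 0.049, 0.0, -0.001]
contact_force: [0.5, -0.1, 0.0]
gripper_width: 0.2
```

```bash
cat >> h.py <<'E'
def snap(name,f):
    s=arm.read_state();c=arm.get_calibration(name);im,d=arm.get_image(name)
    np.savez("pics/%s.npz"%f,im=im,d=d,**{k:np.array(v) for k,v in c.items()})
    print("clk",s["clock"],"pos",np.array(s["position"]),"q",np.array(s["ee_rot"]),"F",np.array(s["contact_force"]),"w",s["gripper_width"])
    return im,c,cloud(c,d)
def armline(P,lo,hi,zr=(196,206),xr=(480,565)):
    k=(P[...,2]>zr[0])&(P[...,2]<zr[1])&(P[...,0]>xr[0])&(P[...,0]<xr[1])&(P[...,1]>lo)&(P[...,1]<hi)
    q=P[k]; a=np.polyfit(q[:,0],q[:,1],1)
    for b in range(xr[0],xr[1],10):
        i=(q[:,0]>=b)&(q[:,0]<b+10)
        if i.sum()>3: print("arm x",b,i.sum(),q[i].mean(0),np.percentile(q[i,1],[2,98]))
    print("line y(x)",a,"dir deg",np.degrees(np.arctan(a[0])))
E
python3 - <<'E'
from h import *
im,c,P=snap("wrist","w3");cv2.imwrite("pics/w3.png",im)
armline(P,-135,-75)
k=(P[...,2]>208)&(P[...,2]<222)&(P[...,0]<530)&(P[...,1]<-60)&(P[...,1]>-150);q=P[k];print("tip",len(q),np.median(q,0),q.min(0),q.max(0))
E
```

```text
clk 6.875 pos [480.083 -95.543 328.718] q [ 0.999  0.049  0.    -0.001] F [ 0.514 -0.051  0.044] w 0.22681240090513283
arm x 500 53 [ 506.868 -105.636  202.607] [-110.027 -101.808]
arm x 510 85 [ 514.983 -104.517  202.538] [-108.222 -100.812]
arm x 520 93 [ 525.234 -102.963  202.216] [-107.108  -98.803]
arm x 530 84 [ 534.984 -101.294  202.477] [-105.086  -97.704]
arm x 540 98 [545.056 -99.839 202.264] [-103.973  -95.698]
arm x 550 93 [555.005 -98.312 202.405] [-102.198  -94.582]
arm x 560 51 [562.556 -96.939 202.501] [-100.934  -93.169]
line y(x) [   0.156 -184.634] dir deg 8.846532268383104
tip 73 [ 501.229 -106.583  215.43 ] [ 496.798 -110.715  208.362] [ 505.21  -103.113  218.804]
```

Call:
move_arm:
  moves:
    - {"gripper": 1, "xyz": [0.2, -5, -3], "angular": [0, 0, -0.03]}
    - {"gripper": 1, "xyz": [0.4, -11, -3], "angular": [0, 0, -0.06]}
    - {"gripper": 1, "xyz": [0.6, -17, -3], "angular": [0, 0, -0.09]}
    - {"gripper": 1, "xyz": [0.8, -23, -3], "angular": [0, 0, -0.09]}
    - {"gripper": 1, "xyz": [1, -28, -3], "angular": [0, 0, -0.09]}
    - {"gripper": 1, "xyz": [1, -30, -3], "angular": [0, 0, -0.09]}
    - {"gripper": 1, "xyz": [1, -30, -3], "angular": [0, 0, -0.09]}
    - {"gripper": 1, "xyz": [1, -30, -3], "angular": [0, 0, -0.09]}

```text
clock: 7.92
position: [462.6, 202.0, 357.8]
ee_rot: [0.996, 0.092, -0.0, 0.0]
contact_force: [-0.2, -0.5, -0.4]
gripper_width: 85.3
```

Run:
```python
from h import *
im,c,P=snap("wrist","w4");cv2.imwrite("pics/w4.png",im)
k=(P[...,2]>240)&(P[...,2]<272)&(P[...,0]<570)&(P[...,0]>440)&(P[...,1]<290)&(P[...,1]>150)
n,l,st,ce=cv2.connectedComponentsWithStats(k.astype(np.uint8))
for i in range(1,n):
    if st[i,4]>12:
        q=P[l==i];print(st[i],np.median(q,0),q.min(0),q.max(0))
        h=q[q[:,2]>258]
        if len(h)>8: print("top",len(h),cv2.minAreaRect(h[:,:2].astype(np.float32)),h.mean(0))
armline(P,195,235,xr=(470,560))
k=(P[...,2]>208)&(P[...,2]<222)&(P[...,0]<495)&(P[...,0]>465)&(P[...,1]<230)&(P[...,1]>185);q=P[k];print("tip",len(q),np.median(q,0),q.min(0),q.max(0))
```

```text
clk 7.925 pos [462.643 201.955 357.81 ] q [ 0.996  0.092 -0.     0.   ] F [-0.155 -0.478 -0.368] w 85.31930435956478
[241 119  19  10 181] [524.436 214.074 258.687] [519.575 206.035 249.409] [529.181 221.918 260.884]
top 150 ((524.0685424804688, 213.8485565185547), (6.627856254577637, 15.205510139465332), 10.543081283569336) [524.12  213.973 258.919]
arm x 480 37 [487.504 206.736 202.344] [202.451 210.634]
arm x 490 76 [495.073 208.077 202.316] [203.685 212.422]
arm x 500 78 [505.036 209.813 202.146] [205.466 214.113]
arm x 510 54 [513.72  211.726 202.494] [207.37  215.507]
arm x 520 11 [529.047 215.704 202.686] [211.994 218.04 ]
arm x 530 79 [535.049 216.397 202.267] [212.259 220.629]
arm x 540 84 [544.995 218.381 202.408] [214.115 222.518]
arm x 550 76 [554.553 219.908 202.579] [215.899 224.093]
line y(x) [  0.203 107.413] dir deg 11.491814979140814
tip 61 [482.246 205.496 215.61 ] [477.465 201.602 208.168] [486.419 209.384 218.075]
```

View pics/w4.png

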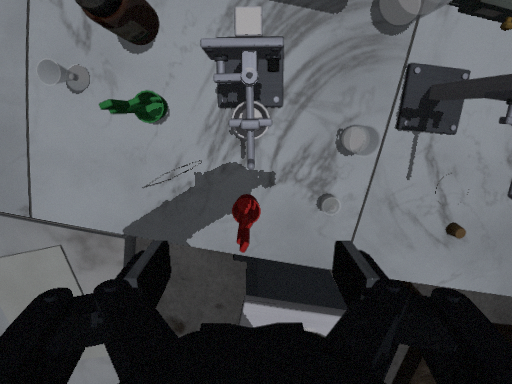

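The wrist view shows the grey basket's tab at (250,123) on the hook, tip at (250,165). The tab measures 6.6×15.2 mm at z≈259, matching the grip tab. The red (245,215) and green (140,105) ones are not on hooks.

Call:
move_arm:
  moves:
    - {"gripper": 1, "xyz": [6.3, 0, 0], "angular": [0, 0, 0]}
    - {"gripper": 1, "xyz": [6.3, 0, 5], "angular": [0, 0, 0]}
    - {"gripper": 1, "xyz": [6.3, 0, 9], "angular": [0, 0, 0]}
    - {"gripper": 1, "xyz": [6.3, 0, 12], "angular": [0, 0, 0]}
    - {"gripper": 1, "xyz": [6.3, 0, 13.6], "angular": [0, 0, 0]}
    - {"gripper": 1, "xyz": [6.3, 0, 13.6], "angular": [0, 0, 0]}

```text
clock: 8.72
position: [524.3, 213.6, 221.7]
ee_rot: [0.996, 0.092, -0.001, 0.0]
contact_force: [-0.9, 0.5, 1.1]
gripper_width: 85.5
```

Call:
move_arm:
  moves:
    - {"gripper": 0, "xyz": [0, 0, 0], "angular": [0, 0, 0]}
    - {"gripper": -0.4, "xyz": [0, 0, 0], "angular": [0, 0, 0]}
    - {"gripper": -0.7, "xyz": [0, 0, 0], "angular": [0, 0, 0]}
    - {"gripper": -1, "xyz": [0, 0, 0], "angular": [0, 0, 0]}
    - {"gripper": -1, "xyz": [0, 0, 0], "angular": [0, 0, 0]}
    - {"gripper": -1, "xyz": [0, 0, 0], "angular": [0, 0, 0]}
    - {"gripper": -1, "xyz": [0, 0, 0], "angular": [0, 0, 0]}

```text
clock: 9.6
position: [524.5, 214.7, 222.6]
ee_rot: [0.996, 0.093, 0.0, -0.0]
contact_force: [-0.6, 0.2, 3.1]
gripper_width: 15.1
```

Call:
move_arm:
  moves:
    - {"gripper": -1, "xyz": [0, 0, -0.6], "angular": [0, 0, 0]}
    - {"gripper": -1, "xyz": [0, 0, -1.2], "angular": [0, 0, 0]}
    - {"gripper": -1, "xyz": [0, 0, -1.9], "angular": [0, 0, 0]}
    - {"gripper": -1, "xyz": [0, 0, -1.9], "angular": [0, 0, 0]}
    - {"gripper": -1, "xyz": [0, 0, -1.9], "angular": [0, 0, 0]}

```text
clock: 10.22
position: [524.2, 214.4, 241.0]
ee_rot: [0.996, 0.093, -0.0, 0.0]
contact_force: [-0.1, 0.9, -1.7]
gripper_width: 15.1
```

Run:
```python
from h import *
im,c,P=snap("side","s5")
a=proj(c,np.array([482,205,218.]));b=proj(c,np.array([524,214,235.]));print(a,b)
x,y=int(b[0]),int(b[1])
cv2.imwrite("pics/s5.png",cv2.resize(im[y-45:y+55,x-50:x+50],None,fx=6,fy=6,interpolation=cv2.INTER_CUBIC))
```

```text
clk 10.225 pos [524.169 214.43  240.979] q [ 0.996  0.093 -0.     0.   ] F [-0.09   0.875 -1.657] w 15.055872851367976
[242.327 149.028] [257.968 141.552]
```

View pics/s5.png

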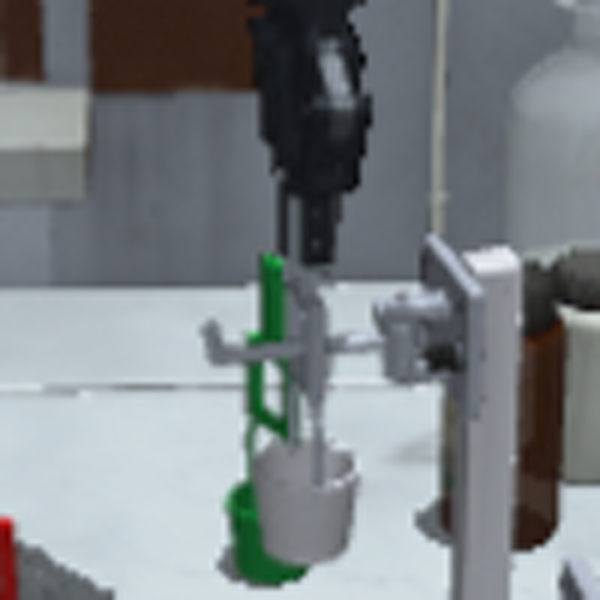

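The basket is gripped and lifted with the arm mid-way in the eye (crop ~(312,345)). The weight reads 1.7 N and there's no other load, so I'll draw it off past the tip.

Call:
move_arm:
  moves:
    - {"gripper": -1, "xyz": [-1, 0, 0], "angular": [0, 0, 0]}
    - {"gripper": -1, "xyz": [-2.5, 0, 0], "angular": [0, 0, 0]}
    - {"gripper": -1, "xyz": [-4, 0, 0], "angular": [0, 0, 0]}
    - {"gripper": -1, "xyz": [-5.5, 0, 0], "angular": [0, 0, 0]}
    - {"gripper": -1, "xyz": [-7, 0, 0], "angular": [0, 0, 0]}
    - {"gripper": -1, "xyz": [-7.5, 0, 0], "angular": [0, 0, 0]}
    - {"gripper": -1, "xyz": [-7.5, 0, 0], "angular": [0, 0, 0]}

```text
clock: 11.15
position: [450.5, 200.7, 241.5]
ee_rot: [0.996, 0.093, 0.0, -0.0]
contact_force: [-0.5, 0.9, -1.0]
gripper_width: 15.0
```

Call:
move_arm:
  moves:
    - {"gripper": -1, "xyz": [-0.5, 3, 0], "angular": [0, 0, 0]}
    - {"gripper": -1, "xyz": [-1.3, 7.5, 0], "angular": [0, 0, 0.01]}
    - {"gripper": -1, "xyz": [-2.1, 12, 0], "angular": [0, 0, 0.02]}
    - {"gripper": -1, "xyz": [-2.9, 16.5, 0], "angular": [0, 0, 0.03]}
    - {"gripper": -1, "xyz": [-3.7, 21, 0], "angular": [0, 0, 0.03]}
    - {"gripper": -1, "xyz": [-4.4, 25.5, 0], "angular": [0, 0, 0.03]}
    - {"gripper": -1, "xyz": [-5.0, 29, 0], "angular": [0, 0, 0.03]}
    - {"gripper": -1, "xyz": [-5.4, 31, 0], "angular": [0, 0, 0.03]}
    - {"gripper": -1, "xyz": [-5.4, 31, 0], "angular": [0, 0, 0.03]}
    - {"gripper": -1, "xyz": [-5.4, 31, 0], "angular": [0, 0, 0.03]}

```text
clock: 12.4
position: [455.2, -113.8, 241.0]
ee_rot: [0.997, 0.078, -0.0, -0.0]
contact_force: [-0.2, -1.1, -1.6]
gripper_width: 15.0
```

Run:
```python
from h import *
im,c,P=snap("wrist","w6")
cv2.imwrite("pics/w6.png",cv2.resize(im[80:300,150:370],(660,600)))
armline(P,-135,-75)
k=(P[...,2]>208)&(P[...,2]<222)&(P[...,0]<530)&(P[...,0]>485)&(P[...,1]<-60)&(P[...,1]>-150);q=P[k];print("tip",len(q),np.median(q,0),q.min(0),q.max(0))
k=(P[...,0]<490)&(P[...,0]>420)&(P[...,1]<-70)&(P[...,1]>-160)&(P[...,2]<245)&(P[...,2]>60);q=P[k]
for lo in range(60,245,12):
    i=(q[:,2]>=lo)&(q[:,2]<lo+12)
    if i.sum()>5: print(lo,i.sum(),q[i].min(0),q[i].max(0),q[i].mean(0))
```

```text
clk 12.4 pos [ 455.218 -113.794  241.044] q [ 0.997  0.078 -0.    -0.   ] F [-0.173 -1.071 -1.577] w 15.029026642315392
arm x 500 107 [ 507.221 -105.427  202.734] [-109.459 -101.761]
arm x 510 193 [ 515.043 -104.36   202.605] [-108.285 -100.432]
arm x 520 201 [ 525.015 -102.8    202.513] [-106.65   -98.984]
arm x 530 214 [ 535.133 -101.089  202.606] [-105.089  -96.825]
arm x 540 226 [544.999 -99.372 202.43 ] [-103.383  -95.24 ]
arm x 550 237 [555.005 -97.85  202.523] [-101.802  -93.759]
arm x 560 127 [562.47  -96.958 202.357] [-101.056  -92.937]
line y(x) [   0.159 -186.189] dir deg 9.035871448363466
tip 165 [ 501.2   -106.461  215.539] [ 496.266 -110.666  208.175] [ 505.176 -102.75   218.042]
96 897 [ 436.25  -132.532  101.063] [475.318 -96.734 107.894] [ 453.115 -114.763  103.595]
108 264 [ 435.803 -134.304  108.036] [476.859 -95.22  119.934] [ 446.146 -116.169  113.917]
120 196 [ 436.598 -135.693  120.049] [478.433 -93.324 131.995] [ 451.153 -115.071  125.848]
132 450 [ 429.559 -137.914  132.037] [479.727 -89.434 143.978] [ 460.581 -113.351  139.893]
144 44 [ 450.957 -138.666  144.287] [460.934 -89.916 155.657] [ 456.003 -113.309  150.149]
156 46 [ 450.983 -138.543  156.226] [460.782 -89.85  167.898] [ 456.196 -114.156  162.455]
168 54 [ 449.033 -138.875  168.165] [460.982 -90.131 177.775] [ 456.099 -114.371  173.105]
180 530 [ 449.447 -135.804  182.95 ] [462.203 -92.568 191.985] [ 456.182 -114.511  188.346]
192 140 [ 450.681 -134.967  192.09 ] [462.126 -92.611 203.949] [ 457.758 -112.887  198.091]
204 171 [ 450.793 -135.598  204.049] [462.305 -92.434 215.957] [ 457.914 -113.932  209.911]
216 320 [ 450.752 -136.033  216.002] [462.106 -92.358 227.981] [ 458.221 -113.492  223.722]
228 341 [ 450.544 -135.681  228.013] [461.768 -92.985 239.907] [ 457.794 -114.718  232.466]
240 148 [ 456.337 -126.216  240.02 ] [467.994 -98.997 244.975] [ 459.767 -113.681  242.643]
```

View pics/w6.png

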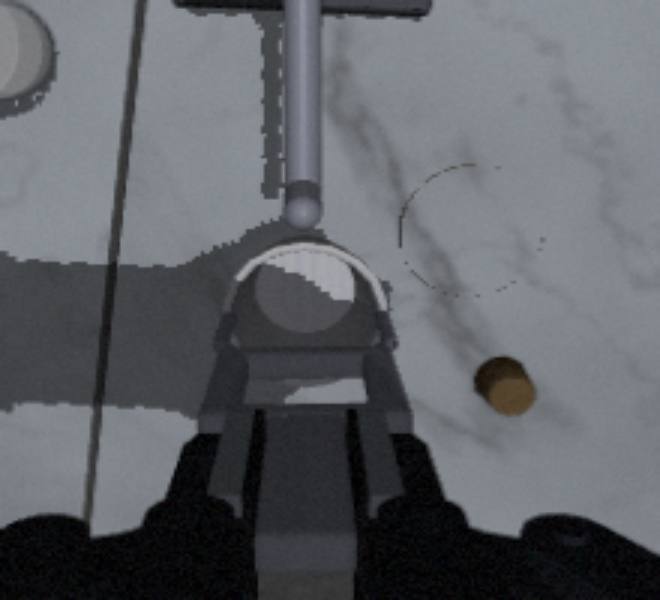

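Aligned: eye centre y≈-114.1 against the hook line at -113.7, eye spans z≈190–222 around tip top 218. I'll thread it now.

Call:
move_arm:
  moves:
    - {"gripper": -1, "xyz": [1.5, 0, 0], "angular": [0, 0, 0]}
    - {"gripper": -1, "xyz": [3, 0, 0], "angular": [0, 0, 0]}
    - {"gripper": -1, "xyz": [4.5, 0, 0], "angular": [0, 0, 0]}
    - {"gripper": -1, "xyz": [5.8, 0, 0], "angular": [0, 0, 0]}
    - {"gripper": -1, "xyz": [5.8, 0, 0], "angular": [0, 0, 0]}

```text
clock: 13.08
position: [513.2, -104.8, 240.6]
ee_rot: [0.997, 0.078, -0.0, 0.0]
contact_force: [-1.4, -0.4, -1.5]
gripper_width: 15.3
```

Call:
move_arm:
  moves:
    - {"gripper": -1, "xyz": [1.3, 0, 0], "angular": [0, 0, 0]}
    - {"gripper": -1, "xyz": [2.6, 0, 0], "angular": [0, 0, 0]}
    - {"gripper": -1, "xyz": [2.6, 0, 0], "angular": [0, 0, 0]}
    - {"gripper": -1, "xyz": [2.6, 0, 0.6], "angular": [0, 0, 0]}
    - {"gripper": -1, "xyz": [2.6, 0, 1.2], "angular": [0, 0, 0]}
    - {"gripper": -1, "xyz": [2.6, 0, 1.6], "angular": [0, 0, 0]}
    - {"gripper": -1, "xyz": [2.6, 0, 1.8], "angular": [0, 0, 0]}
    - {"gripper": -1, "xyz": [2.6, 0, 1.8], "angular": [0, 0, 0]}

```text
clock: 14.08
position: [537.9, -101.0, 223.2]
ee_rot: [0.997, 0.078, 0.0, 0.0]
contact_force: [-0.5, 0.2, -1.6]
gripper_width: 15.0
```

Call:
move_arm:
  moves:
    - {"gripper": -1, "xyz": [0, 0, 0.15], "angular": [0, 0, 0]}
    - {"gripper": -1, "xyz": [0, 0, 0.15], "angular": [0, 0, 0]}

```text
clock: 14.32
position: [538.2, -101.1, 222.6]
ee_rot: [0.997, 0.078, 0.001, 0.0]
contact_force: [-0.6, 0.5, 3.0]
gripper_width: 15.0
```

Run:
```python
from h import *
im,c,P=snap("side","s7")
b=proj(c,np.array([535,-102,225.]))
x,y=int(b[0]),int(b[1])
cv2.imwrite("pics/s7.png",cv2.resize(im[y-45:y+55,x-50:x+50],None,fx=6,fy=6,interpolation=cv2.INTER_CUBIC))
```

```text
clk 14.325 pos [ 538.205 -101.066  222.561] q [0.997 0.078 0.001 0.   ] F [-0.581  0.509  3.015] w 14.999519088084098
```

View pics/s7.png

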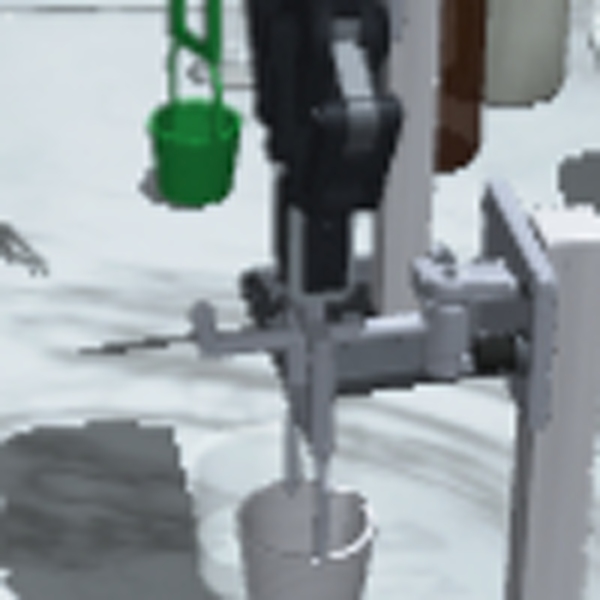

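The basket rests on hook_b behind the tip: crop tip (203,320), eye on the arm near (315,325), and the load has flipped to +3 N. I'll release gently and rise.

Call:
move_arm:
  moves:
    - {"gripper": -0.6, "xyz": [0, 0, 0], "angular": [0, 0, 0]}
    - {"gripper": -0.3, "xyz": [0, 0, 0], "angular": [0, 0, 0]}
    - {"gripper": 0, "xyz": [0, 0, 0], "angular": [0, 0, 0]}
    - {"gripper": 0.2, "xyz": [0, 0, 0], "angular": [0, 0, 0]}
    - {"gripper": 0.2, "xyz": [0, 0, -1.5], "angular": [0, 0, 0]}
    - {"gripper": 0.2, "xyz": [0, 0, -4], "angular": [0, 0, 0]}
    - {"gripper": 0.2, "xyz": [0, 0, -8], "angular": [0, 0, 0]}
    - {"gripper": 0.2, "xyz": [-3, 0, -12], "angular": [0, 0, 0]}
    - {"gripper": 0.2, "xyz": [-6, 0, -12], "angular": [0, 0, 0]}
    - {"gripper": 0.2, "xyz": [-6, 0, -12], "angular": [0, 0, 0]}

```text
clock: 15.62
position: [477.5, -110.6, 344.1]
ee_rot: [0.997, 0.078, 0.002, 0.0]
contact_force: [-0.6, -0.5, -0.6]
gripper_width: 51.5
```

Run:
```python
from h import *
im,c,P=snap("wrist","w8")
armline(P,-135,-75)
k=(P[...,2]>240)&(P[...,2]<268)&(P[...,0]<570)&(P[...,0]>490)&(P[...,1]<-60)&(P[...,1]>-150);q=P[k];print("tab",len(q),np.median(q,0),q.min(0),q.max(0))
```

```text
clk 15.625 pos [ 477.524 -110.595  344.107] q [0.997 0.078 0.002 0.   ] F [-0.563 -0.489 -0.55 ] w 51.50699548376451
arm x 500 44 [ 506.94  -105.641  202.67 ] [-109.909 -102.088]
arm x 510 81 [ 514.989 -104.687  202.397] [-108.766 -100.665]
arm x 520 80 [ 524.995 -103.174  202.482] [-107.163  -99.154]
arm x 530 8 [535.566 -91.54  203.368] [-105.742  -81.62 ]
arm x 540 69 [545.954 -99.761 202.433] [-103.66   -96.041]
arm x 550 86 [555.055 -98.452 202.381] [-102.409  -94.506]
arm x 560 42 [562.548 -97.402 202.547] [-100.908  -93.67 ]
line y(x) [   0.155 -184.468] dir deg 8.830963723361304
tab 210 [ 538.188 -102.628  258.694] [ 533.247 -110.555  249.531] [542.819 -94.841 260.828]
```

Basket tab sits at (538,-103,259), the same height as on hook_a, and hook_b is unchanged. Now to hook_a's left side with shut fingers.

Call:
move_arm:
  moves:
    - {"gripper": -1, "xyz": [1.0, -4.5, 0], "angular": [0, 0, 0]}
    - {"gripper": -1, "xyz": [2.2, -10, 0], "angular": [0, 0, -0.02]}
    - {"gripper": -1, "xyz": [3.4, -15.5, 0], "angular": [0, 0, -0.05]}
    - {"gripper": -1, "xyz": [4.6, -21, 0], "angular": [0, 0, -0.05]}
    - {"gripper": -1, "xyz": [5.8, -26.5, 0], "angular": [0, 0, -0.05]}
    - {"gripper": -1, "xyz": [6.8, -31.5, 0], "angular": [0, 0, -0.05]}
    - {"gripper": -1, "xyz": [7.5, -34.6, 0], "angular": [0, 0, -0.05]}
    - {"gripper": -1, "xyz": [7.5, -34.6, 0], "angular": [0, 0, -0.05]}
    - {"gripper": -1, "xyz": [7.5, -34.6, 0], "angular": [0, 0, -0.05]}

```text
clock: 16.8
position: [499.2, 243.2, 341.3]
ee_rot: [0.995, 0.103, -0.0, 0.0]
contact_force: [0.7, 1.2, -0.1]
gripper_width: -0.1
```

Run:
```python
from h import *
im,c,P=snap("wrist","w9")
armline(P,195,235,xr=(470,560))
q,sx,sy=stand("pics/w9.npz",11.8,(0,512,0,384));z=q[:,2]
k=(z>226)&(z<232.5)&(q[:,1]>140)&(q[:,1]<300)&(q[:,0]<640)&(q[:,0]>560)
print(k.sum(),np.percentile(sx[k],[2,10,50,98]),np.percentile(sy[k],[1,50,99]))
```

```text
clk 16.8 pos [499.167 243.186 341.274] q [ 0.995  0.103 -0.     0.   ] F [ 0.71   1.209 -0.127] w -0.06692225982762959
arm x 480 36 [487.064 207.069 202.932] [203.256 210.146]
arm x 490 66 [494.901 208.493 202.67 ] [204.59  212.244]
arm x 500 77 [504.929 210.346 202.272] [205.434 214.553]
arm x 510 75 [514.829 212.59  202.462] [208.352 216.262]
arm x 520 74 [525.07  214.369 202.42 ] [210.373 218.3  ]
arm x 530 83 [535.023 216.58  202.466] [212.052 220.757]
arm x 540 78 [544.986 218.806 202.473] [214.567 222.443]
arm x 550 71 [554.359 220.061 202.423] [215.709 223.973]
line y(x) [  0.199 110.05 ] dir deg 11.252480418742634
649 [621.094 622.604 625.851 633.886] [ 72.598 110.683 144.101]
```

Call:
move_arm:
  moves:
    - {"gripper": -1, "xyz": [0, 0, 5], "angular": [0, 0, 0]}
    - {"gripper": -1, "xyz": [0, 0, 10], "angular": [0, 0, 0]}
    - {"gripper": -1, "xyz": [0, 0, 14], "angular": [0, 0, 0]}
    - {"gripper": -1, "xyz": [0, 0, 15.3], "angular": [0, 0, 0]}
    - {"gripper": -1, "xyz": [0, 0, 15.3], "angular": [0, 0, 0]}
    - {"gripper": -1, "xyz": [0, 0, 15.3], "angular": [0, 0, 0]}

```text
clock: 17.6
position: [500.1, 243.7, 190.8]
ee_rot: [0.995, 0.103, 0.002, -0.001]
contact_force: [-0.2, -0.2, -0.3]
gripper_width: -0.0
```

Call:
move_arm:
  moves:
    - {"gripper": -1, "xyz": [-0.9, 1.6, 0.2], "angular": [0, 0, 0]}
    - {"gripper": -1, "xyz": [-1.1, 2.75, 0.2], "angular": [0, 0, 0]}
    - {"gripper": -1, "xyz": [-1.1, 3.85, 0.2], "angular": [0, 0, 0]}
    - {"gripper": -1, "xyz": [-1.0, 4.9, 0.2], "angular": [0, 0, 0]}
    - {"gripper": -1, "xyz": [-0.65, 5.95, 0.2], "angular": [0, 0, 0]}
    - {"gripper": -1, "xyz": [-0.2, 6.95, 0.2], "angular": [0, 0, 0]}
    - {"gripper": -1, "xyz": [0.4, 7.85, 0.2], "angular": [0, 0, 0]}
    - {"gripper": -1, "xyz": [1.15, 8.65, 0.2], "angular": [0, 0, 0]}
    - {"gripper": -1, "xyz": [1.95, 9.3, 0.2], "angular": [0, 0, 0]}
    - {"gripper": -1, "xyz": [1.95, 9.3, 0.2], "angular": [0, 0, 0]}

```text
clock: 18.85
position: [537.5, 155.1, 186.2]
ee_rot: [0.995, 0.102, -0.001, 0.001]
contact_force: [-1.1, -0.7, -0.8]
gripper_width: 0.1
```

Call:
move_arm:
  moves:
    - {"gripper": -1, "xyz": [0.9, 0.4, 0], "angular": [0, 0, 0]}
    - {"gripper": -1, "xyz": [1.7, 0.65, 0], "angular": [0, 0, 0]}
    - {"gripper": -1, "xyz": [1.7, 0.65, 0], "angular": [0, 0, 0]}

```text
clock: 19.23
position: [555.8, 153.0, 186.4]
ee_rot: [0.995, 0.103, 0.0, 0.0]
contact_force: [-0.4, -0.0, -1.1]
gripper_width: -0.1
```

Run:
```python
from h import *
im,c,P=snap("wrist","w10")
cv2.imwrite("pics/w10.png",cv2.resize(im[140:290,150:350],(800,600)))
k=(P[...,2]>196)&(P[...,2]<207)&(P[...,0]>540)&(P[...,0]<610)&(P[...,1]>120)&(P[...,1]<215);q=P[k]
for b in range(120,215,10):
    i=(q[:,1]>=b)&(q[:,1]<b+10)
    if i.sum()>3: print(b,i.sum(),q[i].mean(0),np.percentile(q[i,0],[2,98]))
```

```text
clk 19.225 pos [555.757 153.033 186.432] q [0.995 0.103 0.    0.   ] F [-0.351 -0.042 -1.081] w -0.05780648501751979
130 57 [575.62  138.127 203.385] [574.702 576.191]
140 488 [570.313 144.778 202.383] [563.724 575.634]
150 475 [570.299 155.065 202.487] [565.223 575.098]
160 491 [568.048 164.54  202.037] [559.531 574.462]
170 333 [570.982 174.998 202.12 ] [566.53 574.02]
180 333 [570.389 185.02  202.084] [566.007 573.347]
190 827 [581.228 196.765 202.356] [565.739 601.248]
200 736 [578.956 203.971 203.152] [565.247 601.866]
210 219 [573.456 212.673 202.31 ] [564.433 600.157]
```

View pics/w10.png

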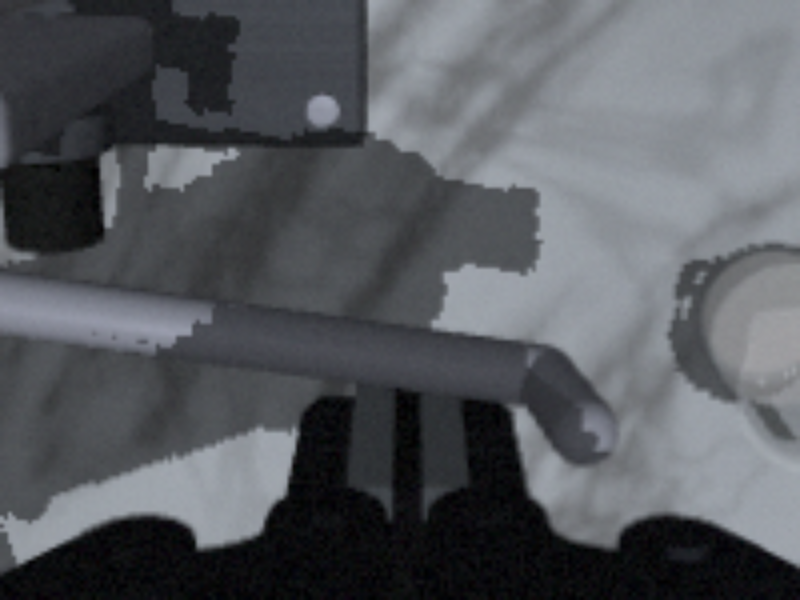

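The arm lies along crop (0,310) to (530,370), with the finger touching it at about (410,390). The pad cup is at (55,205), still a few mm behind the arm. Feeling forward in small steps.

Call:
move_arm:
  moves:
    - {"gripper": -1, "xyz": [0.4, 0, 0], "angular": [0, 0, 0]}
    - {"gripper": -1, "xyz": [0.4, 0, 0], "angular": [0, 0, 0]}

```text
clock: 19.52
position: [558.7, 153.4, 186.6]
ee_rot: [0.995, 0.103, -0.001, 0.001]
contact_force: [-2.0, -2.6, -0.1]
gripper_width: 0.2
```

Call:
move_arm:
  moves:
    - {"gripper": -1, "xyz": [0.25, 0, 0], "angular": [0, 0, 0]}
    - {"gripper": -1, "xyz": [0.25, 0, 0], "angular": [0, 0, 0]}

```text
clock: 19.77
position: [561.3, 154.2, 186.7]
ee_rot: [0.995, 0.103, -0.0, 0.0]
contact_force: [-2.9, -2.6, 0.8]
gripper_width: 0.1
```

Call:
move_arm:
  moves:
    - {"gripper": -1, "xyz": [0.25, 0, 0], "angular": [0, 0, 0]}
    - {"gripper": -1, "xyz": [0.25, 0, 0], "angular": [0, 0, 0]}

```text
clock: 20.02
position: [564.1, 155.1, 186.7]
ee_rot: [0.995, 0.103, 0.0, 0.0]
contact_force: [-3.3, -3.9, 1.1]
gripper_width: -0.1
```

Call:
move_arm:
  moves:
    - {"gripper": -1, "xyz": [0.2, 0.08, 0], "angular": [0, 0, 0]}
    - {"gripper": -1, "xyz": [0.2, 0.08, 0], "angular": [0, 0, 0]}

```text
clock: 20.27
position: [566.3, 155.3, 186.7]
ee_rot: [0.995, 0.103, 0.0, -0.0]
contact_force: [-2.5, -0.5, 0.1]
gripper_width: 0.2
```

Call:
move_arm:
  moves:
    - {"gripper": -1, "xyz": [0.2, 0.08, 0], "angular": [0, 0, 0]}
    - {"gripper": -1, "xyz": [0.2, 0.08, 0], "angular": [0, 0, 0]}

```text
clock: 20.52
position: [568.4, 155.0, 186.8]
ee_rot: [0.995, 0.103, 0.0, -0.0]
contact_force: [-3.1, 0.7, 1.2]
gripper_width: 0.1
```

Call:
move_arm:
  moves:
    - {"gripper": -1, "xyz": [0.2, 0.05, 0], "angular": [0, 0, 0]}
    - {"gripper": -1, "xyz": [0.2, 0.05, 0], "angular": [0, 0, 0]}

```text
clock: 20.78
position: [570.2, 154.5, 186.7]
ee_rot: [0.995, 0.103, 0.0, -0.0]
contact_force: [-4.5, 1.4, 1.3]
gripper_width: 0.5
```

Call:
move_arm:
  moves:
    - {"gripper": -1, "xyz": [0.2, 0.05, 0], "angular": [0, 0, 0]}
    - {"gripper": -1, "xyz": [0.2, 0.05, 0], "angular": [0, 0, 0]}

```text
clock: 21.02
position: [571.1, 154.0, 186.5]
ee_rot: [0.995, 0.103, -0.001, 0.0]
contact_force: [-6.5, 1.8, 2.1]
gripper_width: -0.0
```

Call:
move_arm:
  moves:
    - {"gripper": -1, "xyz": [0.2, 0, 0], "angular": [0, 0, 0]}
    - {"gripper": -1, "xyz": [0.2, 0, 0], "angular": [0, 0, 0]}

```text
clock: 21.28
position: [571.7, 154.1, 186.4]
ee_rot: [0.995, 0.103, -0.003, 0.0]
contact_force: [-10.5, 2.2, 3.4]
gripper_width: -0.1
```

Call:
move_arm:
  moves:
    - {"gripper": -1, "xyz": [0.12, 0, 0], "angular": [0, 0, 0]}
    - {"gripper": -1, "xyz": [0.12, 0, 0], "angular": [0, 0, 0]}
    - {"gripper": -1, "xyz": [0.12, 0, 0], "angular": [0, 0, 0]}

```text
clock: 21.65
position: [572.0, 154.1, 186.3]
ee_rot: [0.995, 0.103, -0.004, 0.001]
contact_force: [-13.0, 1.6, 4.7]
gripper_width: 0.3
```

13 N at ~70 mm. I'll hold, back straight off, rise and check.

Call:
move_arm:
  moves:
    - {"gripper": -1, "xyz": [0.02, 0, 0], "angular": [0, 0, 0]}
    - {"gripper": -1, "xyz": [0.02, 0, 0], "angular": [0, 0, 0]}
    - {"gripper": -1, "xyz": [0.02, 0, 0], "angular": [0, 0, 0]}
    - {"gripper": -1, "xyz": [-1, 0, 0], "angular": [0, 0, 0]}
    - {"gripper": -1, "xyz": [-4, 0, 0], "angular": [0, 0, 0]}
    - {"gripper": -1, "xyz": [-7, 0, -5], "angular": [0, 0, 0]}
    - {"gripper": -1, "xyz": [-9, 0, -10], "angular": [0, 0, 0]}
    - {"gripper": -1, "xyz": [-11, 3, -15], "angular": [0, 0, 0]}
    - {"gripper": -1, "xyz": [-12, 8, -18], "angular": [0, 0, 0]}
    - {"gripper": -1, "xyz": [-12, 8, -18], "angular": [0, 0, 0]}

```text
clock: 22.9
position: [476.0, 49.7, 371.0]
ee_rot: [0.995, 0.101, 0.006, -0.001]
contact_force: [-1.0, -0.5, -0.3]
gripper_width: -0.3
```

Run:
```python
from h import *
im,c,P=snap("wrist","w11")
cv2.imwrite("pics/w11.png",im)
k=(P[...,2]>196)&(P[...,2]<207)&(P[...,0]>550)&(P[...,0]<610)&(P[...,1]>130)&(P[...,1]<190);q=P[k]
a=np.polyfit(q[:,1],q[:,0],1);print("armA x(y)",a,"phi",np.arctan(a[0]),len(q))
armline(P,-135,-75)
t,tc,Q=snap("top","t11");t0=np.load("pics/top0.npz")
for n,(u,v) in dict(bottle=(271,236),beaker=(278,189),cork=(371,239)).items():
    w=t0["im"][v-14:v+15,u-14:u+15];r=cv2.matchTemplate(t[v-24:v+25,u-24:u+25],w,cv2.TM_CCOEFF_NORMED)
    m=cv2.minMaxLoc(r);print(n,m[1],np.array(m[3])-10)
k=(Q[...,2]>240)&(Q[...,2]<275)&(abs(Q[...,0]-538)<25)&(abs(Q[...,1]+102)<25);print("tab",k.sum(),Q[k].mean(0))
cv2.imwrite("pics/t11.png",t)
```

```text
clk 22.9 pos [476.037  49.715 371.036] q [ 0.995  0.101  0.006 -0.001] F [-1.004 -0.468 -0.267] w -0.2951253801411884
armA x(y) [ -0.266 626.556] phi -0.25972518066601397 381
arm x 500 46 [ 506.049 -103.97   202.543] [-108.49  -101.454]
arm x 510 68 [ 514.934 -103.421  202.455] [-108.231 -100.247]
arm x 520 68 [ 525.027 -101.809  202.46 ] [-106.072  -98.735]
arm x 530 51 [533.828 -89.162 201.876] [-104.801  -79.284]
arm x 540 66 [545.02  -99.982 202.322] [-119.653  -95.525]
arm x 550 73 [555.172 -96.571 202.615] [-101.162  -93.127]
arm x 560 35 [562.499 -95.625 202.568] [-99.838 -92.853]
line y(x) [   0.153 -180.891] dir deg 8.719323531033137
clk 22.95 pos [475.348  50.791 368.706] q [ 0.995  0.101  0.003 -0.001] F [ 0.442  0.324 -0.382] w 0.17672156642460765
bottle 0.6905038356781006 [-6  8]
beaker 0.1552245020866394 [  5 -10]
cork 0.996537983417511 [0 0]
tab 42 [ 535.687 -101.855  255.531]
```

View pics/t11.png

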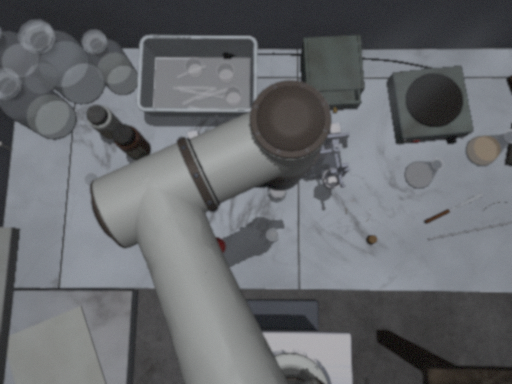

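The top view shows the basket hanging on hook_b at (332,178), the cork unmoved at (371,239) and the bottle still at (271,236). The beaker at (278,189) is half hidden by the robot, which never came near it. Handing in.

```bash
python3 -c "
from bench import arm
print(arm.job_done())"
```

```text
the job is handed in; nothing more can be done
None
```

I carried out all three steps in the order asked and handed the job in at about 23 s of the 72 s allowed. No verdict was reported.

- **Hook_b, unfolded and seated:** I swung it out until the lug met its stop screw, about 1.52 rad from folded. The push reached 15.6 N and then peaked at 22 N at roughly 65 mm from the pin. That is above the 13 N aim but below the 25 N limit. Its direction afterwards stayed at about 8.8°, so it has not moved off the stop.
- **Basket:** I lifted it off hook_a, threaded it over hook_b's tip and lowered it until the weight rested on the arm. After release its tab top was at the same measured height as on hook_a (about 259 mm), roughly 38 mm behind the upturned tip. The last wrist and top views still show it hanging there.
- **Hook_a, folded and pressed:** I folded it back and pressed it onto the pad at 13 N for about 0.4 s or more. It now rests about 0.05 rad past flat, which is within the stated wear range.
- **Bystanders:** The cork matched its first image exactly. The bottle is visible at its old position, although the automatic template match for it failed (score 0.69) because the robot covered part of the view. The beaker was mostly hidden by the robot, so I could not check it. The gripper and basket stayed well above both.
- **Robot:** At hand-in it was clear of everything, with the tool about 370 mm up, and wrist forces reading near zero.

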